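# Put the washed paint cup and its lid up to dry

### The job

Put the washed spray-gun cup and its lid up to dry: slip the cup, mouth down, over the leaning drying peg until its bottom rests on the tip of the peg, and lay the lid flat on the narrow sloping rest, knob side up, down against the rest's two pins. Set both down gently rather than letting them drop or forcing them, and leave the other things on the bench where they are.

Things in the scene. Friction and masses are not known exactly. Their poses are not given: they have to be found in the camera images.
- cup: Aluminium tube-shaped cup, lying on its side on the mat, axis level 36 up, mouth towards the robot's left. Outside dia 60, length 90, wall 3, bottom 3 thick with an outer spigot (dia 18, 10 long); inside dia 54, depth 87. About 150 g. Origin: on the axis, halfway along the 90. x axis runs from mouth to closed end (rim at x = -45, inner face of bottom at +42, spigot end at +55).
- lid: Aluminium lid of the cup: a solid disc of diameter 64, 12 thick, with a small black knob (diameter 12, 8 high) in the middle of its top. About 90 g. It starts lying flat on the bench, knob up. Origin: centre of the underside; z axis out of the knob.
- peg_stand: Fixed drying stand: steel base plate 150 x 90 x 8 (x -45 to +105), 30 square column at the origin up to 95, and from its head (x 0, z 100) a round steel peg, dia 32, leaning towards the stand's +x (which points to the robot's right) and rising 40 degrees above level, 125 long to its flat tip. Origin: underside, below the column; z up.
- peg_tip (a point): Centre of the peg's flat end face, on the peg's axis (95.8, 0, 180.3 in the frame of peg_stand). Its axes are those of peg_stand.
- cup_seat (a point): Where the cup's origin lies when it hangs home on the peg: bottom against the tip, upper inside wall lying on the peg, so the cup's axis is parallel to the peg and 11 below it, measured square to the peg (70.7, 0, 144.9 in peg_stand's frame).
- lid_rest: Fixed lid rest: base plate 120 x 100 x 8, socket dia 26 up to 55, and in it a telescoping column with a narrow flat steel tongue on top, 30 wide, 72 long, 5 thick, rising 40 degrees above level towards +x (which points to the robot's right). Two pins (dia 6, 8 high, at y = +-13) near its low end stop the lid. Origin: underside, below the column; z up.
- lid_low (a point): Where the lid's origin lies, flat on the tongue against both pins, if the column is all the way down: 90 above lid_rest's origin; axes as lid_rest. But the column is clamped anywhere from 0 to 35 higher, which is NOT reported: find it by touch or sight. The tongue (and the lid's place) is that much higher; x and y stay. Tongue: from 41 down the slope of this point to 31 up.
- mat: Fixed black rubber mat 130 x 90 x 4 with ribs along x (10 high at y = +16 and -16, which cradle the cup; 7 high at y = +36 and -36). Origin: centre of the underside.
- sanding_block: Bystander: cork sanding block 110 x 60 x 30.
- tape: Bystander: roll of masking tape lying flat, outside diameter 100, 25 high.
- screwdriver: Bystander: screwdriver lying on the bench, about 200 long.
- glue: Bystander: white glue bottle, diameter 60, 170 high.
- tin: Bystander: tin can, diameter 90, 110 high.
- offcut: Bystander: wooden offcut 160 x 45 x 25 lying flat.
- screw_box: Bystander: open blue plastic box 120 x 160 x 50.

How it is judged:
By the outcome, as a careful person would: the job done as asked, in the order asked, and still so for the second after the job is handed in, with the robot touching nothing.
It also fails if it takes over 72 s, if anything falls off the work surface, if the arm or the gripper's body presses on something with over 40 N, if the wrist force passes 120 N, or if a joint passes its speed limit or range.

### The arm

A 6-joint arm with a two-finger parallel gripper is mounted at the origin on the work surface. World frame = base frame: x ahead of the robot, y to its left, z up, the work surface at z = 0. Lengths are in m, angles in degrees, forces in N, time in s.
With the tool pointing down it reaches from about 0.3 to 0.75 m from the base axis. Payload 8.5 kg.
Tool frame: the origin (TCP) lies on the centre line of the jaws, within the pads' length; the fingertips stand 17 mm ahead of it and the grasp point (between the pads) lies 2 mm behind it; z points along the fingers, y is the line along which they close (so a half turn about z gives the same grasp; the last joint's range is limited). The gripper opens to 85 mm and grips with 20 to 120 N. Pads are 22 mm wide; open, the fingers measure 114 mm over their backs; the gripper's body (76 mm by 85 mm) begins 54 mm behind the grasp point. The pads swing forward as they close: fully open they stand 13 mm farther back than shut.
Start: joints at [-12.336, 21.807, 74.336, -0, 83.858, -12.336], TCP at [0.55, 0, 0.248] pointing down, gripper open.
Joint ranges: [-178.18, 178.18], [-50.72, 133.34], [12.68, 142.11], [-81.47, 261.47], [9.98, 163.14], [-165.26, 165.26]. Speed limits (degrees/s): [136.94, 136.94, 180, 180, 180, 180].

### API

Orientations are given as a 3x3 rotation matrix whose columns are the frame's x, y, z axes.
In Python, from rig import env gives the robot as it stands.
- The arm moves only by the shell command python3 -m handwheel 'ROWS' [OPENING] [FORCE]. ROWS is JSON, a list that holds one entry, the list of rows, each a list of 4 numbers: the shift along the tool's x, y, z in m, then the turn about the tool's z in rad. In form: [[[x, y, z, roll], ...]]. A call has 1 to 5 rows; each row shifts and turns the commanded pose from where the row before left it, along the tool's axes as they then stand; what a row does not reach is not made up. A row lasts 1/12 s, in which the tool goes at most 41.7 mm and 7.16 degrees, less where a joint would pass 70% of its speed; a pose out of reach is approached as far as the arm can. A call is refused whole if a number of a shift passes 0.0417 or a number of a turn 0.125, either way. A call with a gripper value outside its range is refused whole. OPENING is the opening in per cent of the stroke, from 0 (shut) to 100 (fully open), set as the call begins (- or left out, the last holds). The fingers move at their own pace and stop on an object; FORCE is the grip in N (left out, the last holds). Time passes only in rows, so rows that do not move let the fingers close. It gives the time, the measured TCP pose, the force and the opening at its end, in the units of the state.
- env.observe(): the state, without advancing time (a new reading comes with each control period).
- env.get_image(name): name is "scene" or "side" or "wrist"; returns (picture, depth): 420x560x3 uint8, red, green, blue; 420x560 float32, m along the optical axis (not along the pixel's ray), 0 where there is no reading.
- env.camera_params(name): a dict with "K" (3x3 intrinsics, pixels), "D" ([k1, k2, p1, p2, k3] as OpenCV has them; the pictures are not rectified), "rvec" (rotation vector, rad) and "tvec" (3), from world to camera coordinates, as OpenCV has them. Camera axes: x right, y down, z forward; pixel columns grow to the right and rows downward; lengths in m; the calibration is good to about 2 mm. A picture is of the moment at which its call begins: read the wrist's pose just before it. camera_params takes no time and is no camera call; for the wrist camera it gives the pose at the moment of the call.
- env.close_job(): hands the job in, once; it reports no verdict.
The state is a dict: "time_s": time; "q": joint angles; "qvel": joint speeds; "joint_efforts": joint torques, N m; "position": TCP position; "tool_rot": TCP orientation; "ft_force": force on the tool from outside, world axes, zero at the start; "wrist_torque": the same for the moment, N m; "grip_width": finger opening in m.
Only numpy, scipy, OpenCV 4.12 (cv2) and the standard library are available. Lean on these libraries where they do the work, as an engineer would, in place of code of your own. Each camera call takes 0.05 s, during which the arm holds its last target. There are 200 camera calls.

## Working session

There is one attempt and no reset: what is moved stays moved. The work goes in short steps, Python scripts to look and compute and a shell command to move; the robot and the scene stay as the last step left them, time stands still between calls to the robot, and variables do not carry over. Pictures are saved under pics/ and viewed, on a budget of 10 in all, crops included, one or two more only if the job needs it, and the job is handed in when it is done.

```bash
mkdir -p pics; ls; cat > h.py <<'E'
import numpy as np, cv2
from rig import env
def cam(n):
    p=env.camera_params(n); return np.array(p["K"]),np.array(p["D"]),cv2.Rodrigues(np.array(p["rvec"]))[0],np.array(p["tvec"]).ravel()
def shot(n,f):
    c=cam(n); im,d=env.get_image(n); cv2.imwrite(f"pics/{f}.png",im[:,:,::-1]); np.savez(f"pics/{f}.npz",im=im,d=d,K=c[0],D=c[1],R=c[2],t=c[3])
    return im,d,c
def load(f):
    z=np.load(f"pics/{f}.npz"); return z["im"],z["d"],(z["K"],z["D"],z["R"],z["t"])
def rays(uv,c):
    K,D,R,t=c; n=cv2.undistortPoints(np.array(uv,float).reshape(-1,1,2),K,D).reshape(-1,2)
    return -R.T@t, np.c_[n,np.ones(len(n))]
def onplane(uv,z,c):
    o,n=rays(uv,c); w=n@c[2]; s=(z-o[2])/w[:,2]; return o+s[:,None]*w
def cloud(d,c):
    v,u=np.mgrid[0:d.shape[0],0:d.shape[1]]; o,n=rays(np.c_[u.ravel(),v.ravel()],c)
    return (o+(n*d.reshape(-1,1))@c[2]).reshape(*d.shape,3)
def proj(P,c):
    return cv2.projectPoints(np.array(P,float).reshape(-1,1,3),cv2.Rodrigues(c[2])[0],c[3],c[0],c[1])[0].reshape(-1,2)
E
python3 - <<'E'
from h import *
for n in("scene","side","wrist"):
    im,d,c=shot(n,n+"0"); print(n,-c[2].T@c[3],c[2][2],(d>0).mean())
a,b,w=[cv2.imread(f"pics/{n}0.png") for n in("scene","side","wrist")]
s=lambda i:cv2.resize(i,(400,300))
cv2.imwrite("pics/all.png",np.vstack([np.hstack([s(a),s(b)]),np.hstack([s(w),s(w)*0])]))
print(env.observe())
E
```

```text
pics
scene [ 1.25103915 -0.17272561  0.97579627] [-0.61071527  0.12353897 -0.78215407] 0.9961054421768708
side [0.48737609 1.04685905 0.85920365] [ 0.06244684 -0.82774949 -0.55761202] 0.9959948979591837
wrist [0.5496078  0.08302361 0.37293563] [-9.19042778e-04 -3.18636585e-01 -9.47876512e-01] 0.9961309523809524
{'time_s': 0.15, 'q': array([-1.23363217e+01,  2.18352097e+01,  7.43726499e+01,  1.54030130e-03,
        8.38597913e+01, -1.23343390e+01]), 'qvel': array([-0.00252177, -0.06250004,  0.01827136, -0.04667633,  0.0257023 ,
        0.12619532]), 'joint_efforts': array([ 1.94521621e-03, -4.48624384e+01, -2.31344014e+01, -1.86937300e-04,
        3.77541786e-03, -1.65174959e-05]), 'position': array([5.49793103e-01, 4.43060940e-05, 2.47837201e-01]), 'tool_rot': array([[ 3.76548254e-05,  9.99999341e-01, -1.14775719e-03],
       [ 9.99999961e-01, -3.73353420e-05,  2.78374691e-04],
       [ 2.78331656e-04, -1.14776763e-03, -9.99999303e-01]]), 'ft_force': array([0.03967679, 0.2213492 , 0.81705986]), 'wrist_torque': array([ 0.02008652, -0.02195027, -0.02292263]), 'grip_width': 0.08527551257622373}
```

View pics/scene0.png

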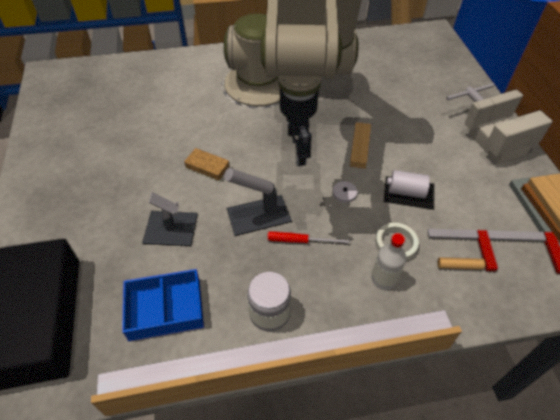

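View pics/side0.png

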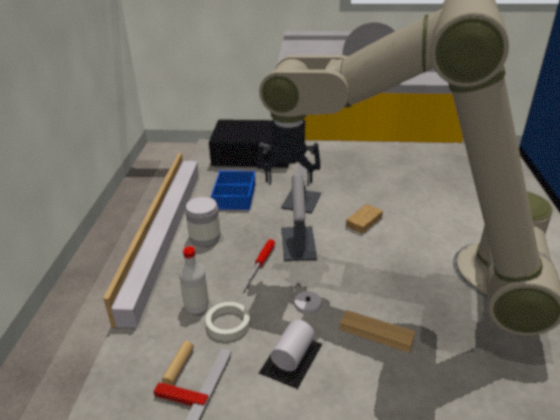

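```bash
python3 - <<'E'
from h import *
for f in("scene0","side0"):
    im,d,c=load(f); P=cloud(d,c)
    ok=(d>0)&(P[...,2]>0.005)&(P[...,2]<0.22)
    def rep(name,cx,cy,r,z0,z1):
        m=ok&(np.hypot(P[...,0]-cx,P[...,1]-cy)<r)&(P[...,2]>z0)&(P[...,2]<z1); Q=P[m]
        if len(Q)<8: print(f,name,len(Q)); return
        rc=cv2.minAreaRect(Q[:,:2].astype(np.float32)*1000)
        pc=np.linalg.svd(Q[:,:2]-Q[:,:2].mean(0),full_matrices=False)[2][0]
        print(f,name,len(Q),Q.mean(0).round(4),"zmax",np.percentile(Q[:,2],98).round(4),"rect",np.round(rc[0],1),np.round(rc[1],1),round(rc[2],1),"dir",np.round(np.degrees(np.arctan2(pc[1],pc[0])),1))
    if f=="scene0":
        uv={"cup":(410,180),"lid":(343,192),"peg":(258,205),"pegtip":(230,176),"rest":(172,228),"tongue":(164,203)}
        G={}
        for k,(u,v) in uv.items(): G[k]=P[v,u]; print(k,P[v,u].round(4))
    cu=G["cup"]; rep("cup",cu[0],cu[1],.075,.050,.08)
    rep("cupspig",cu[0],cu[1],.075,.03,.08)
    l=G["lid"]; rep("lidtop",l[0],l[1],.045,.009,.016); rep("knob",l[0],l[1],.02,.017,.03)
    t=G["tongue"]; rep("tongue",t[0],t[1],.05,.075,.2)
    p=G["peg"]; rep("base",p[0],p[1],.12,.006,.012); 
    p=G["pegtip"]; rep("peg",p[0],p[1],.12,.12,.21)
    p=G["rest"]; rep("rbase",p[0],p[1],.09,.006,.012)
E
```

```text
cup [0.5367 0.3036 0.0632]
lid [0.5049 0.142  0.0136]
peg [ 0.5024 -0.0838  0.0085]
pegtip [ 0.5484 -0.148   0.1863]
rest [ 0.5394 -0.3035  0.0153]
tongue [ 0.5306 -0.3061  0.1046]
scene0 cup 545 [0.5338 0.3066 0.0603] zmax 0.0671 rect [527.9 309.8] [91.8 56.2] 64.5 dir -112.8
scene0 cupspig 819 [0.5376 0.3021 0.054 ] zmax 0.0668 rect [527. 304.] [103.   59.6] 64.5 dir -115.0
scene0 lidtop 306 [0.4996 0.1472 0.0118] zmax 0.0154 rect [498.6 147.9] [60.9 62.6] 75.9 dir -15.6
scene0 knob 15 [0.4981 0.1476 0.0191] zmax 0.0211 rect [498.6 147.3] [ 7.9 10.9] 74.8 dir 1.8
scene0 tongue 361 [ 0.5316 -0.3071  0.103 ] zmax 0.1266 rect [ 530.4 -306.8] [57.1 32.9] 76.2 dir 77.6
scene0 base 1111 [ 0.5351 -0.0948  0.0081] zmax 0.0113 rect [ 553.  -101.5] [138.2 181.6] 3.3 dir -91.2
scene0 peg 569 [ 0.5402 -0.1145  0.1577] zmax 0.189 rect [ 536.6 -109.5] [ 31.5 103.8] 0.5 dir 94.8
scene0 rbase 1114 [ 0.5362 -0.3096  0.0083] zmax 0.0113 rect [ 530.5 -309.3] [119.3 101.3] 76.6 dir 82.4
side0 cup 812 [0.5216 0.3158 0.0603] zmax 0.0661 rect [523.4 313.2] [93.7 52. ] 66.8 dir 67.3
side0 cupspig 1023 [0.5189 0.3178 0.0566] zmax 0.066 rect [524.2 312.8] [93.3 59.5] 67.5 dir 64.4
side0 lidtop 335 [0.4961 0.1534 0.0113] zmax 0.0147 rect [496.3 152.6] [62.7 60.4] 33.5 dir -138.0
side0 knob 10 [0.4964 0.1524 0.0194] zmax 0.021 rect [497.1 151.5] [8.4 8. ] 21.2 dir 52.6
side0 tongue 97 [ 0.5269 -0.3063  0.1043] zmax 0.1201 rect [ 525.9 -304.6] [25.7 54.9] 34.2 dir 117.9
side0 base 516 [ 0.5285 -0.0713  0.0078] zmax 0.0109 rect [544.9 -80.8] [122.9 150. ] 5.6 dir 101.2
side0 peg 442 [ 0.5305 -0.101   0.1534] zmax 0.1872 rect [529.7 -99.9] [ 31.1 100.2] 6.5 dir 96.4
side0 rbase 255 [ 0.5242 -0.2989  0.008 ] zmax 0.0108 rect [ 528. -304.] [120.9  99.6] 76.1 dir -148.8
```

```bash
cat >> h.py <<'E'
from scipy.optimize import least_squares
def cylfit(Q,R,p0,az,el,fixel=True):
    """axis point p (at plane through p0 normal to axis approx), az deg; returns [offset lateral, offset up, az(,el)]"""
    def ax(a,e): a,e=np.radians([a,e]); return np.array([np.cos(a)*np.cos(e),np.sin(a)*np.cos(e),np.sin(e)])
    a0=ax(az,el); lat=np.cross([0,0,1],a0); lat/=np.linalg.norm(lat); up=np.cross(a0,lat)
    def f(x):
        u=ax(x[2],el if fixel else x[3]); v=Q-(p0+x[0]*lat+x[1]*up); v=v-np.outer(v@u,u)
        return (np.linalg.norm(v,axis=1)-R)*1000
    r=least_squares(f,[0,0,az]+([] if fixel else [el]),loss="soft_l1",x_scale=[.01,.01,5]+([] if fixel else [5]))
    x=r.x; u=ax(x[2],el if fixel else x[3]); return p0+x[0]*lat+x[1]*up,u,x[2:],np.median(abs(r.fun))
E
python3 - <<'E'
from h import *
for f in("scene0","side0"):
    im,d,c=load(f); P=cloud(d,c)[d>0]
    Q=P[(np.hypot(P[:,0]-.537,P[:,1]+.11)<.08)&(P[:,2]>.12)&(P[:,2]<.21)]
    p,u,x,e=cylfit(Q,.016,np.array([.537,-.11,.15]),-85,40,False)
    s=(Q-p)@u; print(f,"peg",p.round(4),u.round(3),x.round(1),e.round(2),"tip",(p+u*np.percentile(s,99.)).round(4),(p+u*s.max()).round(4))
    Q=P[(np.hypot(P[:,0]-.526,P[:,1]-.311)<.06)&(P[:,2]>.045)&(P[:,2]<.08)]
    p,u,x,e=cylfit(Q,.030,np.array([.526,.311,.036]),66,0)
    s=(Q-p)@u; print(f,"cup",p.round(4),x.round(1),e.round(2),np.percentile(s,[0,1,99,100]).round(4),"mid",p+u*np.percentile(s,[1,99]).mean())
E
python3 -m handwheel '[[[0.041,0,0,0.105],[0.041,0,0,0.105],[0.041,0,0,0.105],[0.041,0.01,0,0.105],[0.04,0,0,0]]]' 100
python3 -m handwheel '[[[0.04,0,0,0],[0.03,0,0,0],[0,0,0,0],[0,0,0,0]]]'
python3 - <<'E'
from h import *
o=env.observe(); print(o["position"],o["tool_rot"].round(3),o["time_s"],o["ft_force"])
im,d,c=shot("wrist","w1"); P=cloud(d,c)[d>0]
Q=P[(np.hypot(P[:,0]-.526,P[:,1]-.311)<.07)&(P[:,2]>.045)&(P[:,2]<.08)]
p,u,x,e=cylfit(Q,.030,np.array([.526,.311,.036]),66,0)
s=(Q-p)@u; print("cup",len(Q),p.round(4),x.round(1),e.round(2),np.percentile(s,[0,1,99,100]).round(4),"mid",p+u*np.percentile(s,[1,99]).mean())
E
```

```text
scene0 peg [ 0.5314 -0.1135  0.1465] [ 0.082 -0.761  0.644] [-83.8  40.1] 0.98 tip [ 0.5358 -0.154   0.1808] [ 0.5358 -0.1546  0.1813]
scene0 cup [0.5261 0.3109 0.0347] [67.8] 1.25 [-0.0558 -0.0474  0.0436  0.0445] mid [0.52540269 0.30918853 0.0347108 ]
side0 peg [ 0.5314 -0.1131  0.1469] [ 0.085 -0.763  0.641] [-83.6  39.8] 1.32 tip [ 0.5354 -0.1493  0.1773] [ 0.5355 -0.1502  0.1781]
side0 cup [0.5245 0.3117 0.0344] [67.6] 0.87 [-0.0457 -0.0439  0.0459  0.0476] mid [0.52488348 0.31263697 0.03442943]
time_s: 0.57
position: [0.6015, 0.1958, 0.2483]
tool_rot: [[0.413, 0.911, 0.0], [0.911, -0.413, -0.0], [-0.0, 0.0, -1.0]]
ft_force: [1.2, -0.5, 0.0]
grip_width: 0.0852
time_s: 0.9
position: [0.6295, 0.259, 0.2471]
tool_rot: [[0.406, 0.914, -0.002], [0.914, -0.406, -0.001], [-0.001, -0.001, -1.0]]
ft_force: [-0.5, 0.2, -0.1]
grip_width: 0.0857
[0.62952651 0.25900974 0.2470546 ] [[ 0.406  0.914 -0.002]
 [ 0.914 -0.406 -0.001]
 [-0.001 -0.001 -1.   ]] 0.9 [-0.51201583  0.16570099 -0.11017201]
cup 5202 [0.5253 0.3113 0.0351] [67.1] 0.46 [-0.0537 -0.0437  0.0444  0.0451] mid [0.52547189 0.31162654 0.03507634]
```

View pics/w1.png

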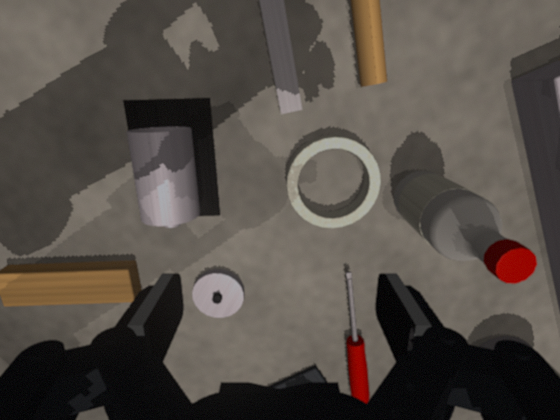

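```bash
python3 -m handwheel '[[[-0.003,-0.04,0.0,-0.02],[-0.004,-0.04,0.02,0],[0,-0.036,0.035,0],[0,0,0.04,0],[0,0,0.02,0]]]' 100 20 | tail -0
python3 -m handwheel '[[[0,0,0,0],[0,0,0,0]]]'
python3 - <<'E'
from h import *
o=env.observe(); p=o["position"]; R=o["tool_rot"]; print((R.T@(np.array([.5204,.2996,.032])-p)).round(4), R.round(3)[:2,:2])
E
```

```text
time_s: 1.53
position: [0.5288, 0.2929, 0.1412]
tool_rot: [[0.391, 0.921, -0.001], [0.921, -0.391, -0.0], [-0.001, -0.001, -1.0]]
ft_force: [0.2, 0.1, 0.9]
grip_width: 0.0853
[ 0.0029 -0.0103  0.1092] [[ 0.391  0.921]
 [ 0.921 -0.391]]Exception ignored on flushing sys.stdout:
BrokenPipeError: [Errno 32] Broken pipe
```

```bash
python3 -m handwheel '[[[0.003,-0.01,0.03,0],[0,0,0.03,0],[0,0,0.02,0],[0,0,0.012,0],[0,0,0,0]]]'
python3 - <<'E'
from h import *
o=env.observe(); p=o["position"]; R=o["tool_rot"]; print((R.T@(np.array([.5204,.2996,.032])-p)).round(4), R.round(3)[:2,:2])
E
```

```text
time_s: 1.95
position: [0.521, 0.2999, 0.0484]
tool_rot: [[0.39, 0.921, -0.001], [0.921, -0.39, -0.0], [-0.001, -0.001, -1.0]]
ft_force: [0.5, 0.4, -0.4]
grip_width: 0.085
[-0.0005 -0.0004  0.0164] [[ 0.39   0.921]
 [ 0.921 -0.39 ]]
```

Good. Lower, close with 20 N, lift.

```bash
python3 -m handwheel '[[[0,0,0.01,0],[0,0,0.006,0],[0,0,0,0],[0,0,0,0]]]'
python3 -m handwheel '[[[0,0,0,0],[0,0,0,0],[0,0,0,0],[0,0,0,0],[0,0,0,0]]]' 55 25
python3 -m handwheel '[[[0,0,0,0],[0,0,0,0],[0,0,0,0]]]' 0 25
python3 -m handwheel '[[[0,0,-0.005,0],[0,0,-0.015,0],[0,0,-0.02,0],[0,0,0,0],[0,0,0,0]]]'
```

```text
time_s: 2.28
position: [0.521, 0.3006, 0.0333]
tool_rot: [[0.39, 0.921, 0.001], [0.921, -0.39, 0.0], [0.001, 0.001, -1.0]]
ft_force: [-0.6, 0.8, -0.6]
grip_width: 0.0855
time_s: 2.7
position: [0.5214, 0.3007, 0.0336]
tool_rot: [[0.389, 0.921, 0.002], [0.921, -0.389, 0.0], [0.001, 0.002, -1.0]]
ft_force: [1.4, -0.6, 6.4]
grip_width: 0.0601
time_s: 2.95
position: [0.5214, 0.3007, 0.0336]
tool_rot: [[0.389, 0.921, 0.002], [0.921, -0.389, 0.0], [0.001, 0.002, -1.0]]
ft_force: [1.5, -1.0, 5.9]
grip_width: 0.0601
time_s: 3.37
position: [0.5206, 0.3008, 0.0731]
tool_rot: [[0.389, 0.921, 0.001], [0.921, -0.389, 0.0], [0.001, 0.001, -1.0]]
ft_force: [0.3, 0.7, -2.1]
grip_width: 0.0603
```

```bash
python3 -m handwheel '[[[0,0,-0.04,0],[0,0,-0.04,0],[0,0,-0.04,-0.05],[0,0,-0.04,-0.1],[-0.03,0,-0.03,-0.1]]]' - 25
python3 -m handwheel '[[[-0.04,0,0,-0.1],[-0.04,0,0,-0.1],[-0.04,0,0,-0.06],[-0.04,0,0,0],[-0.04,0,0,0]]]'
python3 -m handwheel '[[[-0.04,0,0,0],[-0.04,0,0,0],[-0.04,0,0,0],[-0.02,0,0,0],[0,0,0,0]]]'
cat > to.py <<'E'
import sys; from h import *
t=np.array(eval(sys.argv[1])); az=float(sys.argv[2]); o=env.observe(); R=o["tool_rot"]
print("shift",(R.T@(t-o["position"])*1000).round(1),"mm roll",(-np.radians(az-np.degrees(np.arctan2(R[1,0],R[0,0])))).round(3),"q6",o["q"][5].round(0),"F",o["ft_force"].round(1))
E
python3 to.py '[.5314,-.114,.245]' 96.3
```

```text
time_s: 3.78
position: [0.5137, 0.2746, 0.2638]
tool_rot: [[0.141, 0.99, 0.001], [0.99, -0.141, 0.002], [0.002, 0.001, -1.0]]
ft_force: [0.4, 0.0, -1.9]
grip_width: 0.0602
time_s: 4.2
position: [0.5155, 0.0715, 0.2609]
tool_rot: [[-0.111, 0.994, -0.002], [0.994, 0.111, 0.0], [0.001, -0.002, -1.0]]
ft_force: [0.9, 0.0, -1.2]
grip_width: 0.0604
time_s: 4.62
position: [0.5316, -0.0699, 0.2603]
tool_rot: [[-0.105, 0.994, -0.003], [0.994, 0.105, 0.0], [0.001, -0.003, -1.0]]
ft_force: [-0.8, -0.1, -1.9]
grip_width: 0.0599
shift [-43.9  -4.8  15.3] mm roll -0.005 q6 -26.0 F [-0.8 -0.1 -1.9]
```

```bash
python3 -m handwheel '[[[-0.025,-0.003,0,0],[-0.019,-0.002,0,0],[0,0,0.01,0],[0,0,0.005,0],[0,0,0,0]]]'
python3 to.py '[.5314,-.114,.235]' 96.3
python3 - <<'E'
from h import *
im,d,c=shot("scene","s2"); P=cloud(d,c)
m=(d>0)&(abs(P[...,0]-.535)<.06)&(P[...,2]>.12)&(P[...,2]<.30)&(P[...,1]<0)
a=shot("side","d2")[0]
cv2.imwrite("pics/v3.png",np.hstack([cv2.resize(im[80:260,140:380],(400,300)),cv2.resize(a[110:290,200:440],(400,300))])[:,:,::-1])
E
```

```text
time_s: 5.03
position: [0.5307, -0.1094, 0.2451]
tool_rot: [[-0.11, 0.994, -0.004], [0.994, 0.11, 0.002], [0.003, -0.004, -1.0]]
ft_force: [-0.6, -0.4, -1.8]
grip_width: 0.06
shift [-4.7  0.2 10.1] mm roll 0.0 q6 -30.0 F [-0.6 -0.4 -1.8]
```

View pics/v3.png

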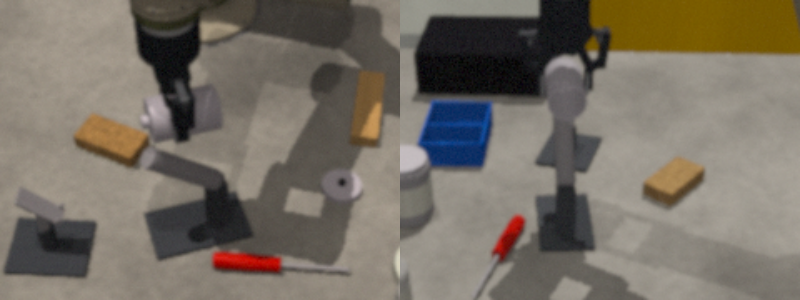

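The cup hangs level in the fingers just above the peg tip (left pane: peg tip at about 150,160, spigot at 145,120). Now press the cup's closed end on the peg to swing it in the grip.

```bash
python3 -m handwheel '[[[-0.004,0,0.008,0],[0,0,0.008,0],[0,0,0.004,0],[0,0,0.003,0],[0,0,0,0]]]' - 20
python3 -m handwheel '[[[0,0,0.002,0],[0,0,0.002,0],[0,0,0,0]]]'
python3 to.py '[.5314,-.114,.2053]' 96.3
```

```text
time_s: 5.55
position: [0.5316, -0.1141, 0.2233]
tool_rot: [[-0.11, 0.994, -0.001], [0.994, 0.11, 0.001], [0.001, -0.001, -1.0]]
ft_force: [-0.0, 0.2, -1.6]
grip_width: 0.0605
time_s: 5.8
position: [0.5318, -0.1143, 0.22]
tool_rot: [[-0.11, 0.994, -0.0], [0.994, 0.11, 0.0], [0.0, -0.0, -1.0]]
ft_force: [-0.7, -0.1, -1.6]
grip_width: 0.0604
shift [ 0.3 -0.4 14.7] mm roll 0.0 q6 -31.0 F [-0.7 -0.1 -1.6]
```

```bash
python3 -m handwheel '[[[0,0,0.0015,0],[0,0,0.0015,0],[0,0,0.001,0],[0,0,0,0]]]'
python3 -m handwheel '[[[0,0,0.0015,0],[0,0,0.0015,0],[0,0,0.001,0],[0,0,0,0]]]'
```

```text
time_s: 6.13
position: [0.532, -0.1139, 0.2175]
tool_rot: [[-0.11, 0.994, 0.002], [0.994, 0.11, -0.0], [-0.0, 0.002, -1.0]]
ft_force: [-2.1, 4.1, 8.2]
grip_width: 0.06
time_s: 6.47
position: [0.5324, -0.113, 0.2143]
tool_rot: [[-0.111, 0.994, 0.004], [0.994, 0.111, 0.001], [0.001, 0.004, -1.0]]
ft_force: [-2.2, 9.1, 14.8]
grip_width: 0.0598
```

```bash
cat > cup.py <<'E'
import sys; from h import *
o=env.observe(); tc=o["position"]; R=o["tool_rot"]; el0=float(sys.argv[1])
print(o["time_s"],tc.round(4),o["ft_force"].round(1))
f="c%d"%round(o["time_s"]*100)
im,d,c=shot("scene",f); P=cloud(d,c)
h=-R[:,0]; h=h/np.linalg.norm(h); a=np.radians(el0); u=np.array([*(h[:2]*np.cos(a)),np.sin(a)])
g=tc+np.array([0,0,.0024]); v=P-g; s=v@u; r=np.linalg.norm(v-s[...,None]*u,axis=2)
sat=im.max(2).astype(int)
m=(d>0)&(r>.02)&(r<.038)&(s>-.052)&(s<.030)&(sat>70)
Q=P[m]
p,uu,x,e=cylfit(Q,.030,g,np.degrees(np.arctan2(u[1],u[0])),el0,False)
s=(Q-p)@uu; dv=g-p; dv=dv-(dv@uu)*uu
print("n",len(Q),"az,el",x.round(1),"med",e.round(2),"axis off from grip mm",((p-g)*1000).round(1),"perp",np.round(-dv*1000,1))
E
python3 cup.py 10; python3 cup.py 20
```

```text
6.4667 [ 0.5324 -0.113   0.2143] [-2.2  9.1 14.8]
n 601 az,el [-83.8   6.1] med 0.92 axis off from grip mm [-0.8 -0.2 -0.6] perp [-0.8 -0.1 -0.6]
6.5167 [ 0.5325 -0.113   0.2144] [-1.7  7.8 14.8]
n 505 az,el [-83.9   7.7] med 0.87 axis off from grip mm [-0.9 -0.1  0. ] perp [-0.9 -0.1  0. ]
```

```bash
python3 -m handwheel '[[[0.001,0,0.001,0],[0.001,0,0.0015,0],[0.001,0,0.0015,0],[0.001,0,0.0015,0],[0,0,0,0]]]'
python3 -m handwheel '[[[0.001,0,0.001,0],[0.001,0,0.0015,0],[0.0005,0,0.0015,0],[0.0005,0,0.0015,0],[0,0,0,0]]]'
python3 cup.py 20
```

```text
time_s: 6.98
position: [0.5321, -0.1093, 0.2083]
tool_rot: [[-0.111, 0.994, 0.004], [0.994, 0.111, 0.0], [0.0, 0.004, -1.0]]
ft_force: [0.1, 6.9, 10.7]
grip_width: 0.0602
time_s: 7.4
position: [0.5319, -0.1066, 0.2026]
tool_rot: [[-0.111, 0.994, 0.004], [0.994, 0.111, 0.0], [-0.0, 0.004, -1.0]]
ft_force: [0.1, 5.0, 8.5]
grip_width: 0.06
7.4 [ 0.5319 -0.1066  0.2026] [0.1 5.  8.5]
n 505 az,el [-83.2  23.8] med 0.95 axis off from grip mm [-0.3 -0.2 -0.6] perp [-0.3 -0.3 -0.6]
```

```bash
python3 -m handwheel '[[[0.001,0,0.0015,0],[0.0005,0,0.0015,0],[0.0005,0,0.0015,0],[0.0005,0,0.0015,0],[0,0,0,0]]]'
python3 -m handwheel '[[[0,0,0.0015,0],[0,0,0.0015,0],[0,0,0.0015,0],[0,0,0,0]]]'
python3 cup.py 35
```

```text
time_s: 7.87
position: [0.5318, -0.1045, 0.1966]
tool_rot: [[-0.11, 0.994, 0.004], [0.994, 0.11, -0.001], [-0.001, 0.004, -1.0]]
ft_force: [0.5, 4.1, 8.0]
grip_width: 0.0605
time_s: 8.2
position: [0.5317, -0.1038, 0.1931]
tool_rot: [[-0.111, 0.994, 0.005], [0.994, 0.111, 0.0], [-0.0, 0.005, -1.0]]
ft_force: [-2.4, 8.9, 15.3]
grip_width: 0.0598
8.2 [ 0.5317 -0.1038  0.1931] [-2.4  8.9 15.3]
n 465 az,el [-83.6  35.4] med 1.18 axis off from grip mm [-0.6 -0.9 -1.2] perp [-0.6 -0.9 -1.2]
```

```bash
python3 -m handwheel '[[[0,0,-0.005,0],[0,0,-0.01,0],[0,0,-0.03,0],[0,0,-0.03,0],[0,0,0,0]]]' 0 40
python3 -m handwheel '[[[-0.03,0,0,0],[-0.04,0,0,0],[-0.03,0,0,0],[-0.005,0,0,0],[0,0,0,0]]]'
python3 cup.py 37
python3 to.py '[.5422,-.212,.2219]' 96.3
python3 - <<'E'
from h import *
im,d,c=shot("scene","s3"); T=np.array([.5356,-.152,.180]);a=shot("wrist","w3")[0]
cv2.imwrite("pics/v4.png",np.hstack([cv2.resize(im[70:250,120:360],(400,300)),cv2.resize(a,(400,300))])[:,:,::-1])
E
```

```text
time_s: 8.67
position: [0.5323, -0.1056, 0.2712]
tool_rot: [[-0.11, 0.994, 0.009], [0.994, 0.11, -0.004], [-0.005, 0.008, -1.0]]
ft_force: [-0.0, -0.4, -0.5]
grip_width: 0.0603
time_s: 9.08
position: [0.5421, -0.211, 0.2646]
tool_rot: [[-0.107, 0.994, -0.001], [0.994, 0.107, 0.001], [0.001, -0.001, -1.0]]
ft_force: [0.3, 0.2, -1.5]
grip_width: 0.0597
9.0833 [ 0.5421 -0.211   0.2646] [ 0.3  0.2 -1.5]
n 610 az,el [-83.2  39.1] med 0.69 axis off from grip mm [-0.6  0.9  1.3] perp [-0.6  0.9  1.2]
shift [-2.6 -0.1 42.9] mm roll -0.001 q6 -39.0 F [-0.1  0.9 -1.3]
```

View pics/v4.png

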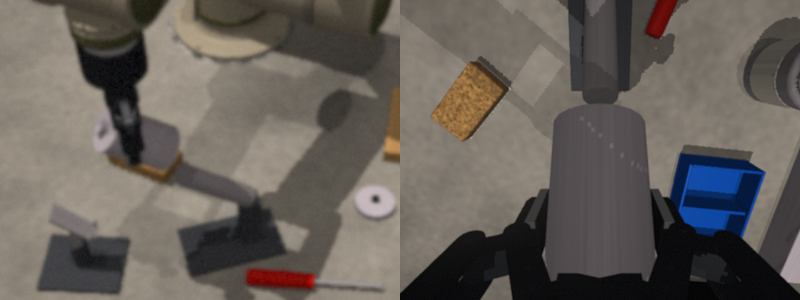

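The cup now leans 39°, mouth down, lined up with the peg (right pane: peg tip at 600,90 beyond the mouth). Check the relative position from the wrist depth.

```bash
python3 - <<'E'
from h import *
im,d,c=load("w3"); P=cloud(d,c); ok=d>0
v,u=np.mgrid[0:420,0:560]
T=np.array([.5356,-.152,.180]); a=np.array([.084,-.762,.642]); w=P-T; s=w@a; r=np.linalg.norm(w-s[...,None]*a,axis=2)
Q=P[ok&(r<.024)&(s>-.11)&(s<-.005)]; p,uu,x,e=cylfit(Q,.016,T,-83.7,40,True); print("peg",len(Q),p.round(4),x,e.round(2))
m=ok&(r<.024)&(s>-.02)&(s<.015); k=np.percentile((P[m]-T)@uu,[50,90,97,99.5]).round(4); print("tip s",k)
g=np.array([.5421,-.2120,.2670]); b=a; w=P-g; s=w@b; r=np.linalg.norm(w-s[...,None]*b,axis=2)
Q=P[ok&(r<.038)&(s>-.055)&(s<-.015)]; p2,u2,x2,e2=cylfit(Q,.030,g,-83.7,40,False); print("cup",len(Q),p2.round(4),x2,e2.round(2),"rim s",np.percentile((P[ok&(r<.038)&(s>-.075)&(s<-.03)]-g)@u2,[0.5,2,5]).round(4))
E
```

```text
peg 5553 [ 0.5361 -0.1518  0.1802] [-83.64944738] 0.28
tip s [-0.0035 -0.0005 -0.0003  0.    ]
cup 13311 [ 0.5418 -0.2088  0.2709] [-83.39251258  38.67230384] 0.31 rim s [-0.0586 -0.058  -0.057 ]
```

```bash
python3 -m handwheel '[[[-0.003,0,0.02,0],[0,0,0.015,0],[0,0,0.01,0],[0,0,0,0],[0,0,0,0]]]'
python3 to.py '[.5427,-.2118,.2195]' 96.35
```

```text
time_s: 9.65
position: [0.5428, -0.2115, 0.221]
tool_rot: [[-0.111, 0.994, -0.0], [0.994, 0.111, 0.0], [0.0, -0.0, -1.0]]
ft_force: [0.2, 0.2, -1.0]
grip_width: 0.0602
shift [-0.3 -0.1  1.5] mm roll 0.0 q6 -39.0 F [ 0.2  0.2 -1. ]
```

```bash
python3 -m handwheel '[[[0.006,0,0.0065,0],[0.006,0,0.005,0],[0.006,0,0.005,0],[0.006,0,0.005,0],[0,0,0,0]]]'
python3 -m handwheel '[[[0.006,0,0.005,0],[0.006,0,0.005,0],[0.006,0,0.005,0],[0,0,0,0]]]'
python3 to.py '[.5383,-.1717,.1856]' 96.35
```

```text
time_s: 10.07
position: [0.5396, -0.1867, 0.1982]
tool_rot: [[-0.111, 0.994, -0.002], [0.994, 0.111, 0.001], [0.001, -0.001, -1.0]]
ft_force: [-1.1, 0.0, -1.5]
grip_width: 0.0602
time_s: 10.4
position: [0.5375, -0.169, 0.183]
tool_rot: [[-0.111, 0.994, -0.002], [0.994, 0.111, 0.001], [0.002, -0.002, -1.0]]
ft_force: [0.1, -0.4, -1.0]
grip_width: 0.0597
shift [-2.7  0.5 -2.6] mm roll -0.0 q6 -36.0 F [ 0.1 -0.4 -1. ]
```

```bash
python3 -m handwheel '[[[0.006,0,0.005,0],[0.006,0,0.005,0],[0.006,0,0.005,0],[0.005,0,0.0042,0],[0,0,0,0]]]'
python3 -m handwheel '[[[0.003,0,0.0025,0],[0.002,0,0.0017,0],[0.002,0,0.0017,0],[0,0,0,0]]]'
python3 to.py '[.5344,-.1359,.1556]' 96.35
```

```text
time_s: 10.82
position: [0.535, -0.1463, 0.164]
tool_rot: [[-0.111, 0.994, -0.002], [0.994, 0.111, 0.001], [0.001, -0.002, -1.0]]
ft_force: [-0.3, 0.0, -2.0]
grip_width: 0.0599
time_s: 11.15
position: [0.5346, -0.1403, 0.1588]
tool_rot: [[-0.11, 0.994, -0.0], [0.994, 0.11, 0.0], [0.0, -0.0, -1.0]]
ft_force: [0.3, 0.2, -1.8]
grip_width: 0.0602
shift [4.4 0.3 3.2] mm roll -0.001 q6 -33.0 F [ 0.3  0.2 -1.8]
```

```bash
python3 -m handwheel '[[[0.0015,0,0.0013,0],[0.0015,0,0.0013,0],[0.0015,0,0.0013,0],[0,0,0,0]]]' - 25
python3 -m handwheel '[[[0.001,0,0.0008,0],[0.001,0,0.0008,0],[0,0,0,0]]]'
python3 -m handwheel '[[[0.001,0,0.0008,0],[0,0,0,0]]]'
```

```text
time_s: 11.48
position: [0.5341, -0.1359, 0.1549]
tool_rot: [[-0.11, 0.994, -0.0], [0.994, 0.11, 0.0], [0.0, -0.0, -1.0]]
ft_force: [0.3, 0.3, -1.2]
grip_width: 0.06
time_s: 11.73
position: [0.534, -0.134, 0.1534]
tool_rot: [[-0.11, 0.994, -0.0], [0.994, 0.11, 0.0], [0.0, -0.0, -1.0]]
ft_force: [-0.5, 0.4, -0.5]
grip_width: 0.0601
time_s: 11.9
position: [0.5339, -0.1331, 0.1527]
tool_rot: [[-0.11, 0.994, -0.0], [0.994, 0.11, 0.0], [0.0, -0.0, -1.0]]
ft_force: [0.2, -0.1, -1.9]
grip_width: 0.06
```

```bash
python3 -m handwheel '[[[0.001,0,0.0008,0],[0,0,0,0]]]'
python3 -m handwheel '[[[0.001,0,0.0008,0],[0,0,0,0]]]'
```

```text
time_s: 12.07
position: [0.534, -0.1326, 0.1523]
tool_rot: [[-0.11, 0.994, 0.001], [0.994, 0.11, -0.001], [-0.001, 0.001, -1.0]]
ft_force: [-1.3, -2.9, 1.6]
grip_width: 0.06
time_s: 12.23
position: [0.534, -0.1327, 0.1521]
tool_rot: [[-0.109, 0.994, 0.002], [0.994, 0.109, -0.004], [-0.004, 0.001, -1.0]]
ft_force: [-2.6, -8.4, 3.7]
grip_width: 0.0599
```

```bash
python3 -m handwheel '[[[-0.001,0,-0.0008,0],[-0.0013,0,0.0015,0],[-0.0013,0,0.0015,0],[0,0,0,0]]]'
python3 -m handwheel '[[[-0.001,0,0.0012,0],[0,0,0,0]]]'
python3 -m handwheel '[[[-0.0006,0,0.0008,0],[0,0,0,0]]]'
python3 cup.py 40
```

```text
time_s: 12.57
position: [0.5345, -0.1352, 0.149]
tool_rot: [[-0.11, 0.994, 0.001], [0.994, 0.11, -0.001], [-0.001, 0.001, -1.0]]
ft_force: [0.4, -2.9, 4.1]
grip_width: 0.0601
time_s: 12.73
position: [0.5346, -0.1358, 0.1483]
tool_rot: [[-0.11, 0.994, 0.001], [0.994, 0.11, -0.0], [-0.0, 0.001, -1.0]]
ft_force: [-0.3, -1.1, 7.0]
grip_width: 0.06
time_s: 12.9
position: [0.5346, -0.1359, 0.1482]
tool_rot: [[-0.11, 0.994, 0.002], [0.994, 0.11, 0.0], [0.0, 0.002, -1.0]]
ft_force: [-2.2, 1.6, 11.8]
grip_width: 0.06
12.9 [ 0.5346 -0.1359  0.1482] [-2.2  1.6 11.8]
n 424 az,el [-83.2  39.8] med 0.82 axis off from grip mm [-0.9  0.9  1.1] perp [-0.9  0.9  1.1]
```

```bash
python3 -m handwheel '[[[0.0006,0,-0.0004,0],[0,0,0,0],[0,0,0,0]]]'
python3 -m handwheel '[[[0,0,0,0],[0,0,0,0],[0,0,0,0]]]' 80 20
python3 -m handwheel '[[[0,0,0,0],[0,0,0,0],[0,0,0,0]]]' 100
python3 - <<'E'
from h import *
im,d,c=shot("scene","s5"); a=shot("side","d5")[0]
cv2.imwrite("pics/v5.png",np.hstack([cv2.resize(im[100:250,160:360],(400,300)),cv2.resize(a[130:280,220:420],(400,300))])[:,:,::-1])
E
```

```text
time_s: 13.2
position: [0.5346, -0.1358, 0.1482]
tool_rot: [[-0.11, 0.994, 0.002], [0.994, 0.11, -0.001], [-0.001, 0.002, -1.0]]
ft_force: [-1.3, -2.2, 9.3]
grip_width: 0.0599
time_s: 13.45
position: [0.5339, -0.1354, 0.1469]
tool_rot: [[-0.11, 0.994, -0.001], [0.994, 0.11, 0.001], [0.001, -0.001, -1.0]]
ft_force: [0.3, -0.6, -0.2]
grip_width: 0.0684
time_s: 13.7
position: [0.5342, -0.1357, 0.1472]
tool_rot: [[-0.11, 0.994, -0.0], [0.994, 0.11, 0.0], [0.0, -0.0, -1.0]]
ft_force: [0.3, 0.3, 0.6]
grip_width: 0.0853
```

View pics/v5.png

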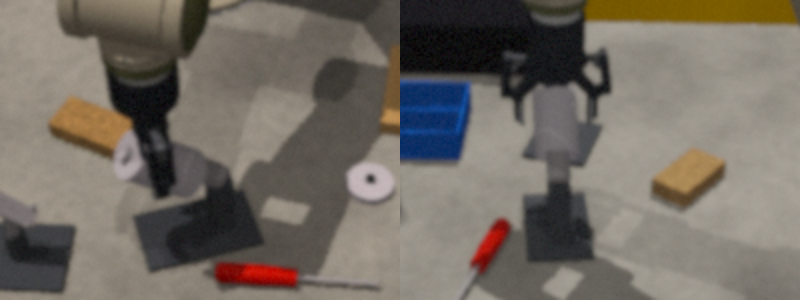

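```bash
python3 -m handwheel '[[[0,0,-0.02,0],[0,0,-0.03,0],[0,0,-0.04,0],[0,0,-0.03,0],[0,0,0,0]]]'
python3 - <<'E'
from h import *
o=env.observe(); print(o["position"]); im,d,c=shot("wrist","w6"); P=cloud(d,c); ok=d>0
T=np.array([.5361,-.1518,.1802]); a=np.array([.0846,-.7613,.6428]); n=np.array([-.0710,.6388,.766])
seat=T-.045*a+.003*a-.011*n; w=P-seat; s=w@a; r=np.linalg.norm(w-s[...,None]*a,axis=2)
Q=P[ok&(r<.038)&(s>-.05)&(s<.048)]; p,u,x,e=cylfit(Q,.030,seat,-83.7,40,False); ss=(Q-p)@u
print("cup",len(Q),"axis off along n",((p-seat)@n*1000).round(1),"lat",((p-seat)@np.cross(n,a)*1000).round(1),x.round(1),e.round(2),"ends",np.percentile(ss,[.5,2,98,99.5]).round(4))
im,d,c=load("scene0"); P=cloud(d,c); m=(d>0)&(P[...,2]>.015)&(P[...,2]<.03)&(abs(P[...,0]-.43)<.09)&(abs(P[...,1]-.12)<.13)
m&=~(np.hypot(P[...,0]-.4975,P[...,1]-.1495)<.04)
rc=cv2.minAreaRect(P[m][:,:2].astype(np.float32)*1000); print("offcut",rc,cv2.boxPoints(rc).round())
E
python3 -m handwheel '[[[0.04,0,0,0.07],[0.04,0,0,0.07],[0.04,0,0,0.07],[0.04,0,0,0.07],[0.04,0,0,0.06]]]'
python3 to.py '[.4975,.1495,.15]' 76.5
```

```text
time_s: 14.22
position: [0.5358, -0.1364, 0.2737]
tool_rot: [[-0.11, 0.994, 0.01], [0.994, 0.11, -0.005], [-0.006, 0.01, -1.0]]
ft_force: [0.5, -0.5, 0.3]
grip_width: 0.0852
[ 0.53577876 -0.13642131  0.27373046]
cup 9871 axis off along n 0.7 lat -0.2 [-83.6  39.8] 0.39 ends [-0.0456 -0.0434  0.0446  0.0465]
offcut ((379.85491943359375, 221.810791015625), (44.757564544677734, 92.67713928222656), 68.48596954345703) [[329. 218.]
 [415. 184.]
 [431. 226.]
 [345. 260.]]
time_s: 14.68
position: [0.5392, 0.0651, 0.2662]
tool_rot: [[0.232, 0.973, -0.002], [0.973, -0.232, 0.0], [-0.0, -0.002, -1.0]]
ft_force: [0.9, -1.4, -0.1]
grip_width: 0.0855
shift [ 72.5 -59.9 116.3] mm roll 0.002 q6 8.0 F [ 0.9 -1.4 -0.1]
```

The cup is home (axis within 1 mm of its seat, 39.8°, ends at ±45). On to the lid.

```bash
python3 -m handwheel '[[[0.035,-0.03,0.02,0],[0.035,-0.03,0.03,0],[0,0,0.02,0],[0,0,0,0],[0,0,0,0]]]'
python3 - <<'E'
from h import *
im,d,c=shot("wrist","w7"); P=cloud(d,c); ok=d>0
m=(ok&(abs(P[...,2]-.012)<.005)&(np.hypot(P[...,0]-.4975,P[...,1]-.1495)<.045)).astype(np.uint8)
k=max(cv2.findContours(m,cv2.RETR_EXTERNAL,cv2.CHAIN_APPROX_NONE)[0],key=cv2.contourArea)
q=onplane(k[:,0,:],.012,c)[:,:2].astype(np.float32); print("lid",cv2.minEnclosingCircle(q),q.mean(0))
kn=P[ok&(P[...,2]>.0165)&(P[...,2]<.03)&(np.hypot(P[...,0]-.4975,P[...,1]-.1495)<.03)]; print("knob",len(kn),kn.mean(0))
E
python3 to.py '[.4975,.1495,.03]' 76.5
```

```text
time_s: 15.1
position: [0.5062, 0.128, 0.2071]
tool_rot: [[0.228, 0.974, -0.003], [0.974, -0.228, -0.0], [-0.001, -0.003, -1.0]]
ft_force: [-0.1, -0.8, 0.9]
grip_width: 0.0856
lid ((0.49692338705062866, 0.15050554275512695), 0.03186539188027382) [0.49722594 0.15087841]
knob 130 [0.49693326 0.15053815 0.01939389]
shift [ 19.2 -14.2 178.2] mm roll 0.005 q6 14.0 F [ 0.4 -0.7  1.5]
```

View pics/w7.png

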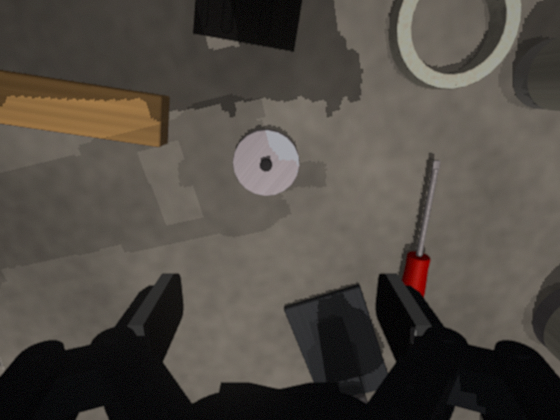

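```bash
python3 -m handwheel '[[[0.019,-0.014,0.04,0.005],[0,0,0.04,0],[0,0,0.04,0],[0,0,0.02,0],[0,0,0,0]]]' 84 20
python3 -m handwheel '[[[0,0,0,0],[0,0,0,0]]]'
python3 to.py '[.4969,.1505,.03]' 76.5
```

```text
time_s: 15.57
position: [0.4974, 0.1464, 0.0693]
tool_rot: [[0.235, 0.972, -0.006], [0.972, -0.235, -0.0], [-0.002, -0.006, -1.0]]
ft_force: [-1.5, -1.0, 0.3]
grip_width: 0.0717
time_s: 15.73
position: [0.4998, 0.1471, 0.0742]
tool_rot: [[0.234, 0.972, 0.004], [0.972, -0.234, 0.0], [0.001, 0.004, -1.0]]
ft_force: [0.7, 0.0, 0.9]
grip_width: 0.0716
shift [ 2.6 -3.8 44.2] mm roll -0.0 q6 17.0 F [0.7 0.  0.9]
```

```bash
python3 -m handwheel '[[[0.0026,-0.0038,0.015,0],[0,0,0.015,0],[0,0,0.014,0],[0,0,0,0],[0,0,0,0]]]'
python3 to.py '[.4969,.1505,.02]' 76.5
```

```text
time_s: 16.15
position: [0.496, 0.1509, 0.0296]
tool_rot: [[0.233, 0.972, 0.002], [0.972, -0.233, 0.0], [0.001, 0.002, -1.0]]
ft_force: [0.6, 0.3, 0.0]
grip_width: 0.0718
shift [-0.1  0.9  9.6] mm roll 0.0 q6 17.0 F [0.6 0.3 0. ]
```

```bash
python3 -m handwheel '[[[0,0.0009,0.006,0],[0,0,0.004,0],[0,0,0.002,0],[0,0,0,0]]]'
python3 -m handwheel '[[[0,0,0.002,0],[0,0,0.001,0],[0,0,0,0]]]'
python3 - <<'E'
from h import *
a=shot("wrist","w8")[0]; b=shot("side","d8")[0]
cv2.imwrite("pics/v8.png",np.hstack([cv2.resize(a[210:420,140:420],(400,300)),cv2.resize(b[220:340,240:400],(400,300))])[:,:,::-1])
E
```

```text
time_s: 16.48
position: [0.4959, 0.1508, 0.0161]
tool_rot: [[0.233, 0.973, -0.0], [0.973, -0.233, -0.0], [-0.0, -0.0, -1.0]]
ft_force: [0.3, 0.4, -0.4]
grip_width: 0.0719
time_s: 16.73
position: [0.4959, 0.1508, 0.0131]
tool_rot: [[0.233, 0.973, -0.0], [0.973, -0.233, 0.0], [-0.0, -0.0, -1.0]]
ft_force: [-0.3, 0.3, -0.1]
grip_width: 0.0715
```

```bash
python3 -m handwheel '[[[0,0.001,0.001,0],[0,0,0.001,0],[0,0,0.001,0],[0,0,0,0]]]'
python3 -m handwheel '[[[0,0,0.001,0],[0,0,0.001,0],[0,0,0,0]]]'
```

```text
time_s: 17.17
position: [0.4968, 0.1505, 0.01]
tool_rot: [[0.233, 0.973, -0.0], [0.973, -0.233, -0.0], [-0.0, -0.0, -1.0]]
ft_force: [0.1, 0.6, -0.3]
grip_width: 0.0721
time_s: 17.42
position: [0.497, 0.1505, 0.0088]
tool_rot: [[0.233, 0.973, 0.0], [0.973, -0.233, -0.0], [0.0, 0.0, -1.0]]
ft_force: [-1.7, -0.9, 8.9]
grip_width: 0.0718
```

View pics/v8.png

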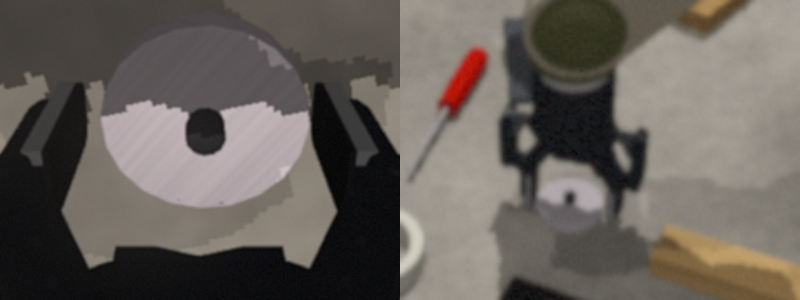

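```bash
python3 -m handwheel '[[[0,0,-0.0025,0],[0,0,-0.001,0],[0,0,0,0]]]'
python3 -m handwheel '[[[0,0,0,0],[0,0,0,0],[0,0,0,0],[0,0,0,0]]]' 0 25
python3 -m handwheel '[[[0,0,-0.005,0],[0,0,-0.015,0],[0,0,-0.02,0],[0,0,0,0],[0,0,0,0]]]'
python3 - <<'E'
from h import *
o=env.observe(); g=o["position"]; im,d,c=shot("wrist","w9"); P=cloud(d,c)
m=(d>0)&(np.hypot(P[...,0]-g[0],P[...,1]-g[1])<.027)&(np.hypot(P[...,0]-g[0],P[...,1]-g[1])>.011)&(abs(P[...,2]-g[2])<.02); Q=P[m]
A=np.c_[Q[:,:2]-g[:2],np.ones(len(Q))]; k=np.linalg.lstsq(A,Q[:,2]-g[2],rcond=None)[0]; print("n",len(Q),"lid top rel tcp",k[2].round(4),"slopes deg",np.degrees(np.arctan(k[:2])).round(1),g)
kn=P[(d>0)&(np.hypot(P[...,0]-g[0],P[...,1]-g[1])<.02)&(P[...,2]-g[2]>k[2]+.0055)&(P[...,2]-g[2]<k[2]+.012)];print("knob rel",(kn.mean(0)-g).round(4))
E
```

```text
time_s: 17.67
position: [0.497, 0.1506, 0.0119]
tool_rot: [[0.233, 0.973, 0.0], [0.973, -0.233, 0.0], [0.0, 0.0, -1.0]]
ft_force: [0.4, -0.4, -0.4]
grip_width: 0.0716
time_s: 18.0
position: [0.497, 0.1506, 0.0119]
tool_rot: [[0.233, 0.973, 0.0], [0.973, -0.233, 0.0], [0.0, 0.0, -1.0]]
ft_force: [-0.1, 0.4, 5.6]
grip_width: 0.0626
time_s: 18.42
position: [0.4972, 0.1506, 0.0522]
tool_rot: [[0.233, 0.973, 0.002], [0.973, -0.233, 0.0], [0.0, 0.002, -1.0]]
ft_force: [-0.3, 0.4, -1.2]
grip_width: 0.0629
n 8922 lid top rel tcp -0.0003 slopes deg [ 0.2 -0.1] [0.49719036 0.15056868 0.05217465]
knob rel [-0.0005  0.001   0.0075]
```

```bash
python3 -m handwheel '[[[0,0,-0.04,0],[0,0,-0.04,0],[0,0,-0.04,0],[0,0,-0.04,0],[0,0,-0.04,0]]]' 0 30
python3 -m handwheel '[[[-0.02,0.005,0,0],[-0.035,0.01,0,0],[-0.035,0.01,0,0],[-0.035,0.01,0,0],[-0.035,0.01,0,0]]]'
python3 -m handwheel '[[[-0.035,0.01,0,0],[-0.035,0.01,0,0],[-0.035,0.01,0,0],[-0.035,0.01,0,0],[-0.035,0.01,0,0]]]'
python3 -m handwheel '[[[-0.035,0.01,0,0],[-0.035,0.01,0,0],[-0.035,0.01,0,0],[-0.02,0.005,0,0],[-0.01,0.005,0,0]]]'
python3 to.py '[.51,-.385,.25]' 76.5
```

```text
time_s: 18.88
position: [0.4963, 0.1505, 0.2525]
tool_rot: [[0.233, 0.973, -0.002], [0.973, -0.233, -0.0], [-0.001, -0.002, -1.0]]
ft_force: [1.7, -0.7, -0.6]
grip_width: 0.0628
time_s: 19.3
position: [0.503, -0.0171, 0.2505]
tool_rot: [[0.232, 0.973, -0.002], [0.973, -0.232, 0.001], [0.0, -0.002, -1.0]]
ft_force: [1.0, -0.4, -1.1]
grip_width: 0.063
time_s: 19.72
position: [0.5109, -0.1992, 0.2503]
tool_rot: [[0.233, 0.972, -0.002], [0.972, -0.233, 0.001], [0.001, -0.002, -1.0]]
ft_force: [0.9, 0.3, -0.6]
grip_width: 0.0626
time_s: 20.13
position: [0.5179, -0.341, 0.2494]
tool_rot: [[0.236, 0.972, -0.002], [0.972, -0.236, 0.002], [0.001, -0.003, -1.0]]
ft_force: [0.5, -0.6, -0.7]
grip_width: 0.0625
shift [-44.6   2.6  -0.6] mm roll -0.002 q6 -31.0 F [ 0.5 -0.6 -0.7]
```

```bash
python3 -m handwheel '[[[-0.035,0.002,0,0],[-0.02,0,0,0],[0,0,0,0],[0,0,0,0]]]'
python3 - <<'E'
from h import *
o=env.observe(); print(o["position"]); im,d,c=shot("wrist","w10"); P=cloud(d,c); ok=d>0
m=ok&(P[...,2]>.06)&(P[...,2]<.17)&(np.hypot(P[...,0]-.530,P[...,1]+.306)<.05)
Q=P[m]; print(len(Q))
# plane fit, robust (pins stick out)
for _ in range(4):
    A=np.c_[Q[:,0]-.529,Q[:,1]+.3065,np.ones(len(Q))]; k=np.linalg.lstsq(A,Q[:,2],rcond=None)[0]; r=Q[:,2]-A@k; Q=Q[abs(r)<.0025]
g=k[:2]; print("plane z at (.529,-.3065)",k[2].round(4),"slope",np.degrees(np.arctan(np.linalg.norm(g))).round(1),"az up",np.degrees(np.arctan2(g[1],g[0])).round(1),len(Q))
rc=cv2.minAreaRect(Q[:,:2].astype(np.float32)*1000); print(rc)
A=np.c_[P[m][:,0]-.529,P[m][:,1]+.3065,np.ones(m.sum())]; r=P[m][:,2]-A@k; pn=P[m][r>.006]; print("pins",len(pn),pn.mean(0) if len(pn) else 0)
b=P[ok&(abs(P[...,2]-.008)<.004)&(np.hypot(P[...,0]-.530,P[...,1]+.306)<.09)]; rc=cv2.minAreaRect(b[:,:2].astype(np.float32)*1000); print("base",rc,len(b))
E
```

```text
time_s: 20.47
position: [0.5075, -0.3926, 0.2497]
tool_rot: [[0.234, 0.972, -0.002], [0.972, -0.234, 0.002], [0.002, -0.002, -1.0]]
ft_force: [1.0, -0.1, -1.3]
grip_width: 0.0626
[ 0.50745957 -0.39255889  0.24974123]
3220
plane z at (.529,-.3065) 0.1049 slope 39.7 az up -103.6 2908
((529.1296997070312, -305.8599853515625), (55.808048248291016, 31.344072341918945), 76.42071533203125)
pins 127 [ 0.53550058 -0.28034569  0.0919879 ]
base ((528.4531860351562, -308.344482421875), (120.00513458251953, 100.34933471679688), 76.35301208496094) 8739
```

View pics/w10.png

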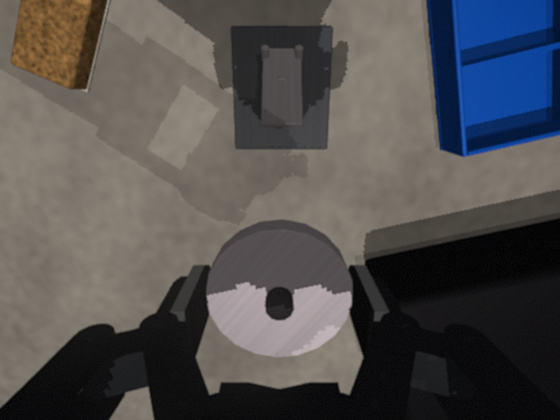

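```bash
python3 -m handwheel '[[[0.03,0,0,0],[0.035,0,0.03,0],[0.02,0,0.03,0],[0,0,0.025,0],[0,0,0,0]]]' 0 25
python3 -m handwheel '[[[0,0,0,0]]]'
python3 to.py '[.5289,-.3067,.145]' 76.4
```

```text
time_s: 20.93
position: [0.5258, -0.3087, 0.1648]
tool_rot: [[0.23, 0.973, -0.007], [0.973, -0.23, 0.007], [0.005, -0.008, -1.0]]
ft_force: [-0.4, 0.1, -1.3]
grip_width: 0.0624
time_s: 21.02
position: [0.527, -0.3116, 0.1693]
tool_rot: [[0.232, 0.973, -0.002], [0.973, -0.232, 0.001], [0.001, -0.002, -1.0]]
ft_force: [-0.2, -0.2, 0.3]
grip_width: 0.0624
shift [ 5.2  0.8 24.3] mm roll 0.004 q6 -28.0 F [-0.2 -0.2  0.3]
```

```bash
python3 -m handwheel '[[[0.005,0.0008,0.01,0.004],[0,0,0.008,0],[0,0,0.004,0],[0,0,0,0],[0,0,0,0]]]' - 20
python3 to.py '[.5289,-.3067,.139]' 76.4
```

```text
time_s: 21.43
position: [0.5288, -0.3082, 0.1477]
tool_rot: [[0.237, 0.971, 0.0], [0.971, -0.237, -0.0], [-0.0, 0.0, -1.0]]
ft_force: [-0.6, 0.4, -1.0]
grip_width: 0.0628
shift [ 1.5 -0.3  8.7] mm roll -0.002 q6 -28.0 F [-0.6  0.4 -1. ]
```

```bash
python3 -m handwheel '[[[0.0015,-0.0003,0.003,0],[0,0,0.002,0],[0,0,0.0015,0],[0,0,0,0],[0,0,0,0]]]'
python3 -m handwheel '[[[0,0,0.001,0],[0,0,0.001,0],[0,0,0,0]]]'
python3 -m handwheel '[[[0,0,0.001,0],[0,0,0.001,0],[0,0,0,0]]]'
```

```text
time_s: 21.85
position: [0.5289, -0.3064, 0.141]
tool_rot: [[0.237, 0.972, -0.0], [0.972, -0.237, 0.0], [0.0, -0.0, -1.0]]
ft_force: [-0.1, 0.3, -0.5]
grip_width: 0.0627
time_s: 22.1
position: [0.5289, -0.3063, 0.1389]
tool_rot: [[0.237, 0.972, -0.0], [0.972, -0.237, 0.0], [0.0, -0.0, -1.0]]
ft_force: [1.0, 0.4, -1.5]
grip_width: 0.0624
time_s: 22.35
position: [0.529, -0.3062, 0.1376]
tool_rot: [[0.237, 0.972, 0.001], [0.972, -0.237, -0.0], [-0.0, 0.001, -1.0]]
ft_force: [-1.4, 2.7, 6.2]
grip_width: 0.0629
```

```bash
python3 -m handwheel '[[[0.0003,0,0.001,0],[0.0003,0,0.001,0],[0,0,0.0015,0],[0,0,0,0]]]'
cat > lid.py <<'E'
from h import *
o=env.observe(); g=o["position"]; h=-o["tool_rot"][:,0]; y=o["tool_rot"][:,1]
im,d,c=shot("wrist","l%d"%(o["time_s"]*100)); P=cloud(d,c); v=P-g; a=v@h; b=v@y; mx=im.max(2)
m=(d>0)&(abs(b)<.024)&(abs(a)<.028)&(np.hypot(a,b)>.011)&(abs(v[...,2])<.035)&(np.hypot(a,b)<.03)
A=np.c_[a[m],b[m],np.ones(m.sum())]; z=v[...,2][m]; w=np.ones(len(z),bool)
for _ in range(6):
    k=np.linalg.lstsq(A[w],z[w],rcond=None)[0]; r=z-A@k; w=abs(r)<max(.0015,np.median(abs(r)))
print(o["time_s"],g.round(4),"F",o["ft_force"].round(1),"tilt",np.degrees(np.arctan(k[:2])).round(1),"top at tcp",(k[2]*1000).round(1),w.sum(),m.sum())
kk=(d>0)&(np.hypot(a,b)<.02); n=np.array([-k[0],-k[1],1])/np.sqrt(1+k[0]**2+k[1]**2); dist=(v[...,2]-(k[0]*a+k[1]*b+k[2]))*n[2]
q=kk&(dist>.006)&(dist<.0095); print("knob top rel h,y,z mm",(np.array([a[q].mean(),b[q].mean(),v[...,2][q].mean()])*1000).round(1),q.sum())
E
python3 lid.py
```

```text
time_s: 22.68
position: [0.5293, -0.3056, 0.1342]
tool_rot: [[0.237, 0.972, 0.001], [0.972, -0.237, -0.0], [-0.0, 0.001, -1.0]]
ft_force: [-1.4, 3.3, 6.7]
grip_width: 0.0626
22.6833 [ 0.5293 -0.3056  0.1342] F [-1.4  3.3  6.7] tilt [8.3 0.1] top at tcp 0.2 10635 10777
knob top rel h,y,z mm [-2.1 -0.8  7.8] 634
```

```bash
python3 -m handwheel '[[[0,0,0.0015,0],[0,0,0.0015,0],[0,0,0.0015,0],[-0.0003,0,0.0015,0],[0,0,0,0]]]'
python3 -m handwheel '[[[-0.0005,0,0.0015,0],[-0.0005,0,0.0015,0],[-0.0005,0,0.0015,0],[0,0,0,0]]]'
python3 lid.py
```

```text
time_s: 23.15
position: [0.5293, -0.3056, 0.1281]
tool_rot: [[0.236, 0.972, 0.001], [0.972, -0.236, 0.0], [0.0, 0.001, -1.0]]
ft_force: [0.3, 4.6, 6.1]
grip_width: 0.0626
time_s: 23.48
position: [0.5291, -0.3068, 0.1235]
tool_rot: [[0.236, 0.972, 0.001], [0.972, -0.236, 0.001], [0.001, 0.001, -1.0]]
ft_force: [1.2, 5.1, 4.5]
grip_width: 0.0628
23.4833 [ 0.5291 -0.3068  0.1235] F [1.2 5.1 4.5] tilt [27.6 -0.1] top at tcp 3.1 11898 12575
knob top rel h,y,z mm [-6.5 -0.7  8.6] 687
```

```bash
python3 -m handwheel '[[[-0.0006,0,0.0015,0],[-0.0006,0,0.0015,0],[-0.0006,0,0.0015,0],[0,0,0,0]]]'
python3 lid.py
python3 -m handwheel '[[[-0.0004,0,0.001,0],[0,0,0,0]]]'
python3 -m handwheel '[[[-0.0004,0,0.001,0],[0,0,0,0]]]'
python3 lid.py
```

```text
time_s: 23.87
position: [0.5286, -0.3086, 0.1189]
tool_rot: [[0.236, 0.972, 0.001], [0.972, -0.236, 0.001], [0.001, 0.001, -1.0]]
ft_force: [0.4, 5.3, 5.7]
grip_width: 0.0628
23.8667 [ 0.5286 -0.3086  0.1189] F [0.4 5.3 5.7] tilt [36.4 -0.1] top at tcp 5.0 11816 13332
knob top rel h,y,z mm [-8.7 -0.7  8.4] 687
time_s: 24.08
position: [0.5285, -0.309, 0.1181]
tool_rot: [[0.236, 0.972, 0.001], [0.972, -0.236, 0.001], [0.001, 0.001, -1.0]]
ft_force: [1.2, 4.8, 4.8]
grip_width: 0.062
time_s: 24.25
position: [0.5285, -0.3094, 0.1172]
tool_rot: [[0.236, 0.972, 0.001], [0.972, -0.236, 0.0], [0.001, 0.001, -1.0]]
ft_force: [0.4, 5.6, 6.5]
grip_width: 0.0623
24.25 [ 0.5285 -0.3094  0.1172] F [0.4 5.6 6.5] tilt [39.8 -0.2] top at tcp 6.0 11617 13388
knob top rel h,y,z mm [-9.6 -0.7  8.3] 690
```

```bash
python3 -m handwheel '[[[0.001,0,0.0006,0],[0.001,0,0.0008,0],[0.001,0,0.0008,0],[0,0,0,0]]]'
python3 lid.py
python3 -m handwheel '[[[0.0006,0,0.0005,0],[0,0,0,0]]]'
python3 lid.py
```

```text
time_s: 24.63
position: [0.5294, -0.3071, 0.1153]
tool_rot: [[0.236, 0.972, 0.002], [0.972, -0.236, -0.001], [-0.001, 0.002, -1.0]]
ft_force: [0.9, 3.5, 6.1]
grip_width: 0.0626
24.6333 [ 0.5294 -0.3071  0.1153] F [0.9 3.5 6.1] tilt [39.8 -0.1] top at tcp 6.0 11649 13431
knob top rel h,y,z mm [-9.6 -0.7  8.3] 688
time_s: 24.85
position: [0.5295, -0.3067, 0.1148]
tool_rot: [[0.236, 0.972, 0.002], [0.972, -0.236, -0.001], [-0.001, 0.002, -1.0]]
ft_force: [1.0, 2.2, 5.0]
grip_width: 0.0626
24.85 [ 0.5295 -0.3067  0.1148] F [1.  2.2 5. ] tilt [39.8 -0. ] top at tcp 6.0 11709 13412
knob top rel h,y,z mm [-9.6 -0.7  8.3] 693
```

```bash
python3 -m handwheel '[[[0.0006,0,0.0005,0],[0,0,0,0]]]'
python3 -m handwheel '[[[0.0006,0,0.0005,0],[0,0,0,0]]]'
python3 -m handwheel '[[[0.0006,0,0.0005,0],[0,0,0,0]]]'
```

```text
time_s: 25.07
position: [0.5297, -0.3061, 0.1144]
tool_rot: [[0.237, 0.972, 0.002], [0.972, -0.237, -0.001], [-0.001, 0.002, -1.0]]
ft_force: [0.6, 1.7, 5.9]
grip_width: 0.0627
time_s: 25.23
position: [0.5298, -0.3055, 0.1138]
tool_rot: [[0.236, 0.972, 0.002], [0.972, -0.236, -0.001], [-0.001, 0.002, -1.0]]
ft_force: [0.9, 2.2, 6.3]
grip_width: 0.0628
time_s: 25.4
position: [0.5299, -0.3052, 0.1136]
tool_rot: [[0.237, 0.972, 0.002], [0.972, -0.237, -0.002], [-0.002, 0.003, -1.0]]
ft_force: [0.1, 1.8, 8.4]
grip_width: 0.0623
```

```bash
python3 -m handwheel '[[[0.0006,0,0.0004,0],[0,0,0,0],[0,0,0,0]]]'
python3 lid.py
python3 - <<'E'
from h import *
im,d,c=shot("wrist","w11"); a=shot("scene","s11")[0]
cv2.imwrite("pics/v11.png",np.hstack([cv2.resize(im[180:390,140:420],(400,300)),cv2.resize(a[150:270,100:260],(400,300))])[:,:,::-1])
E
```

```text
time_s: 25.65
position: [0.53, -0.3052, 0.1136]
tool_rot: [[0.237, 0.972, 0.002], [0.972, -0.237, -0.003], [-0.003, 0.003, -1.0]]
ft_force: [-2.0, -0.5, 10.0]
grip_width: 0.0627
25.65 [ 0.53   -0.3052  0.1136] F [-2.  -0.5 10. ] tilt [39.9 -0.1] top at tcp 6.0 11673 13488
knob top rel h,y,z mm [-9.5 -0.7  8.3] 682
```

View pics/v11.png

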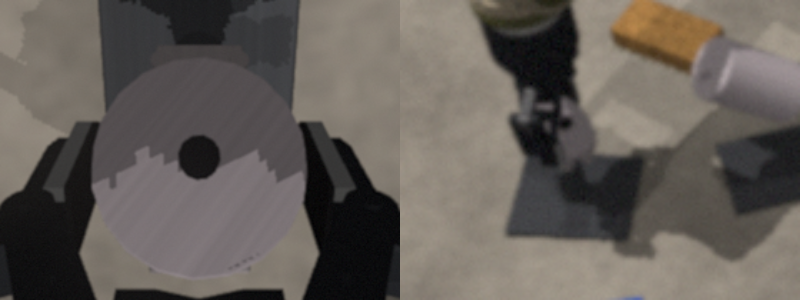

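The lid lies flat on the tongue, centred (left pane, knob at 200,155, tongue end above at 200,52), and pushing further only raises force: it's at the pins. Ease off, release.

```bash
python3 -m handwheel '[[[-0.0005,0,-0.0007,0],[0,0,0,0],[0,0,0,0]]]'
python3 -m handwheel '[[[0,0,0,0],[0,0,0,0],[0,0,0,0],[0,0,0,0]]]' 90 20
python3 lid.py
python3 -m handwheel '[[[0,0,-0.005,0],[0,0,-0.01,0],[0,0,-0.03,0],[0,0,-0.04,0],[0,0,-0.04,0]]]' 100
python3 -m handwheel '[[[-0.03,0,-0.01,0],[-0.03,0,0,0],[-0.03,0,0,0],[0,0,0,0],[0,0,0,0]]]'
python3 - <<'E'
from h import *
im,d,c=shot("wrist","w12"); P=cloud(d,c); L=np.array([.5284,-.3090,.107]); h=np.array([-.235,-.972,0])
v=P-L; n=-.643*h+np.array([0,0,.766]); a=np.array([*(h[:2]*.766),.643]); l=np.cross(n,a)
hh=v@n; m=(d>0)&(np.hypot(v@a,v@l)<.045)
top=m&(abs(hh-.012)<.0035); q=np.c_[(v@a)[top],(v@l)[top]].astype(np.float32)*1000
print("lid top circle (up slope, lateral) mm",cv2.minEnclosingCircle(q),"height med",np.median(hh[top]).round(4))
Q=P[top]; A=np.c_[Q-Q.mean(0)]; nn=np.linalg.svd(A,full_matrices=False)[2][2]; nn*=np.sign(nn[2]); print("normal angle to rest normal",np.degrees(np.arccos(nn@n/np.linalg.norm(n))).round(1),"tilt",np.degrees(np.arccos(nn[2])).round(1))
k=m&(hh>.0175)&(hh<.024)&(np.hypot(v@a,v@l)<.015); print("knob",(v@a)[k].mean().round(4),(v@l)[k].mean().round(4),k.sum())
a2=shot("scene","s12")[0]
cv2.imwrite("pics/v12.png",np.hstack([cv2.resize(a2[90:270,80:320],(400,300)),cv2.resize(im,(400,300))])[:,:,::-1])
print(env.observe()["time_s"],env.observe()["ft_force"])
E
```

```text
time_s: 26.05
position: [0.5299, -0.3052, 0.1136]
tool_rot: [[0.237, 0.972, 0.002], [0.972, -0.237, -0.002], [-0.001, 0.002, -1.0]]
ft_force: [1.6, -0.4, 7.0]
grip_width: 0.0625
time_s: 26.38
position: [0.5292, -0.3046, 0.1123]
tool_rot: [[0.237, 0.972, -0.001], [0.972, -0.237, 0.0], [0.0, -0.001, -1.0]]
ft_force: [0.2, -0.7, -0.7]
grip_width: 0.0769
26.3833 [ 0.5292 -0.3046  0.1123] F [ 0.2 -0.7 -0.7] tilt [39.7 -0.5] top at tcp 7.2 12003 13816
knob top rel h,y,z mm [-9.1  0.2  9.9] 706
time_s: 26.85
position: [0.5289, -0.3044, 0.2397]
tool_rot: [[0.237, 0.972, -0.001], [0.972, -0.237, 0.001], [0.0, -0.001, -1.0]]
ft_force: [0.8, -0.0, 0.7]
grip_width: 0.0854
time_s: 27.27
position: [0.5074, -0.3932, 0.2481]
tool_rot: [[0.239, 0.971, 0.0], [0.971, -0.239, -0.0], [-0.0, 0.0, -1.0]]
ft_force: [-0.4, 0.9, 0.8]
grip_width: 0.0854
lid top circle (up slope, lateral) mm ((-2.578547954559326, -0.02536761574447155), 34.7611083984375) height med 0.0123
normal angle to rest normal 0.8 tilt 39.4
knob 0.0006 -0.0 220
27.3667 [-0.40961365 -0.60677691 -0.25978551]
```

View pics/v12.png

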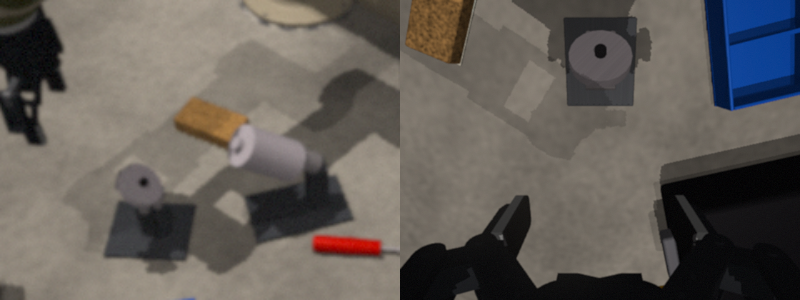

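Both are in place: the lid is flat on the tongue and the cup is on the peg, with the gripper clear. Handing in.

```bash
python3 -c "
from rig import env
print(env.close_job())"
```

```text
the job is handed in; nothing more can be done
None
```

The cup hangs mouth down on the peg and the lid lies flat on the rest, knob up. I handed the job in at 27.4 s with the gripper clear of both.

- **Cup:** the tool can only point down, so I gripped the cup near its closed end and pressed it on the top of the peg until it swung to 39° in the fingers. I then slid it over the peg until its bottom touched the tip and lowered it onto its upper wall before letting go. Measured after release, its axis was within 1 mm of the seat, leaning 39.8°, with its ends where they should be.
- **Lid:** by depth picture, the rest's column stands about 17 mm up. I let the top end of the tongue tilt the lid to 40° in the grip, slid it down until pushing further only raised the force, then released it. Afterwards it was tilted 39.4°, within 1° of the tongue, with the knob 0.6 mm upslope of the computed place and centred sideways.
- **One disagreement:** a circle fitted round the lid's top came out 2.6 mm downslope with too large a radius (34.8 mm). That is probably because it took in the pins, so I relied on the knob and the pin contact instead.
- **Forces:** the highest wrist force I read was about 18 N. No bystander looked moved in the pictures, but I did not measure that.

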